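# Seat the drive in the desk dock and hold its copy lever at the third notch

### The job

Take the taller of the two metal drives out of the wooden rack and push it down into the slot on top of the black dock until it is fully home, then let it go. Then press the dock's spring-return lever down with your fingertips, past its first two notches to the third near the bottom of its travel, and finish while still holding it there; if released it springs back. Leave the shorter drive in the rack and do not disturb the other things on the desk.

Things in the scene. Friction and masses are not known exactly. Their poses are not given: they have to be found in the camera images.
- dock: Black plastic drive dock, a fixed box 110 (x) x 130 (y) x 66 (z) mm. Origin: centre of its underside, on the desk; z up. The slot, with a metal rim, is in its top; the lever sticks out of its -y side face.
- dock_mouth (a point): Centre of the dock's slot at the top of its metal rim, 70 mm above the desk, 12 mm to the +y of the dock's centre. The rim is a 4 mm high funnel, 81 x 20 mm at the top, narrowing at 45 degrees to the slot: 73 mm long along the dock's x, 12 mm wide along its y, straight down to 25 mm above the desk.
- dock_floor (a point): Centre of the slot's floor, 25 mm above the desk: the underside of a fully seated drive is here.
- rack: Fixed dark wooden rack block 100 (x) x 150 (y) x 40 (z) mm with two slots in its top, each 75 mm long along x, 13 mm wide along y and 30 mm deep, at y = -40 mm and y = +40 mm. Origin: centre of its underside. The two drives stand in these slots; which is in which varies.
- drive: The drive to load, the taller one: plain aluminium slab 70 (x) x 10 (y) x 110 (z) mm, about 0.14 kg, loose, standing on its 70 x 10 mm end in a rack slot, 30 mm deep in it: its underside is 10 mm above the desk and its top 120 mm. Origin: centre of its underside; z up, x along its width, y through its thickness. Either way round fits.
- short_drive: The shorter drive, which stays in the rack: aluminium slab 70 (x) x 10 (y) x 70 (z) mm, loose, standing in the other slot. Origin: centre of its underside.
- lever (a joint): Travel of the dock's lever in m, straight down: 0 at rest (up), 0.040 at the stop. Notches at about 0.0125, 0.0235 and the third from 0.034 to the stop; white ticks on the dock's side show them. A spring always pushes it up, 6 N at the top to 10 N at the bottom; each notch adds 3 N on the way in and takes off 3 N beyond (peaks 9, 10, 11 N). It never stays down by itself.
- lever_top (a point): Top centre of the lever's flat aluminium paddle, 44 (x) x 36 (y) x 6 mm, which sticks out of the middle of the dock's -y side; 64 mm above the desk at rest, moves straight down with the lever. It lies 90 mm from the dock's centre along the dock's -y; free space above it and around its free sides.
- mug: White mug, 80 mm wide, 90 mm high, handle at its +y. Bystander. Origin: centre of its underside.
- plant: Potted plant, pot 84 mm wide, leaves up to 200 mm high. Bystander. Origin: centre of its underside.
- pencil_cup: Grey pencil cup, 72 mm wide, with pens up to 165 mm high. Bystander. Origin: centre of its underside.
- phone: Black phone lying flat, 150 (x) x 72 (y) x 10 mm. Bystander. Origin: centre of its underside.
- stapler: Dark stapler, 140 (x) x 36 (y) x 48 (z) mm. Bystander. Origin: centre of its underside.
- tape_roll: Roll of clear tape lying flat, 72 mm across, 22 mm high. Bystander. Origin: centre of its underside.
Mind the look-alikes: they are no part of the job. What is shaped like the drive but green or red is not meant.

How it is judged:
By the outcome, as a careful person would: the job done as asked, in the order asked, and still so for the second after the job is handed in, while the arm keeps its last pose, push and grip.
It also fails if it takes over 56 s, if anything falls off the work surface, if the arm or the gripper's body presses on something with over 40 N, if the wrist force passes 120 N, or if a joint passes its speed limit or range.

### The arm

A 6-joint arm with a two-finger parallel gripper is mounted at the origin on the work surface. World frame = base frame: x ahead of the robot, y to its left, z up, the work surface at z = 0. Lengths are in m, angles in rad, forces in N, time in s.
With the tool pointing down it reaches from about 0.425 to 1.125 m from the base axis. Payload 14.9 kg.
Tool frame: the origin (TCP) lies at the very end of the fingers, on their centre line; the grasp point (between the pads) lies 19 mm behind it; z points along the fingers, y is the line along which they close (so a half turn about z gives the same grasp; the last joint's range is limited). The gripper opens to 91 mm and grips with 3 to 60 N. Pads are 32 mm wide; open, the fingers measure 118 mm over their backs; the gripper's body (76 mm by 178 mm) begins 60 mm behind the grasp point.
Start: joints at [1.096, 0.379, 1.734, -0, 1.028, -0.033], TCP at [0.299, 0.633, 0.214] pointing down, gripper open.
Joint ranges: [-2.77, 2.77], [-0.74, 2.19], [0, 2.66], [-1.06, 4.2], [0.31, 2.87], [-3.08, 3.08]. Speed limits (rad/s): [1.89, 1.89, 2.39, 3.14, 3.14, 3.14].

### API

Orientations are given as a rotation vector (axis times angle).
In Python, from workcell import arm gives the robot as it stands. The module is installed in compiled form; this text tells all that it offers.
- The arm moves only by the shell command python3 -m crank 'ROWS' [FORCE]. ROWS is JSON, a list of rows, each a list of 7 numbers: the shift along the tool's x, y, z normalised to -1 to 1, where 1 is 0.3 m, then the turn, a rotation vector about the tool's x, y, z normalised to -1 to 1, where 1 is pi rad, then the opening, from 0 (shut) to 1 (fully open). A call has 1 to 5 rows; each row shifts and turns the commanded pose from where the row before left it, along the tool's axes as they then stand; what a row does not reach is not made up. A row lasts 1/8 s, in which the tool goes at most 62.5 mm and 10.7 degrees, less where a joint would pass 70% of its speed; a pose out of reach is approached as far as the arm can. A call with a number of a shift or a turn outside -1 to 1 is refused whole. A call with a gripper value outside its range is refused whole. The fingers move at their own pace and stop on an object; FORCE is the grip in N (left out, the last holds). Time passes only in rows, so rows that do not move let the fingers close. It gives the time, the measured TCP pose, the force, the opening and the grip force at its end, in the units of the state.
- arm.state(): the state, without advancing time (a new reading comes with each control period).
- arm.snapshot(name): name is "scene" or "top"; returns a dict with "img" (384x512x3 uint8, blue, green, red), "vertical_fov" (degrees; the focal length in pixels is half the picture's height over the tangent of half this angle, whatever the lens; pixels are square), "cx", "cy" (the principal point, pixels), "world_from_camera" (4x4, takes a point from camera to world coordinates). Camera axes: x right, y up, looking along -z (the intrinsics and any distortion apply to the point x, -y, -z); pixel columns grow to the right and rows downward; lengths in m; the calibration is good to about 2 mm. A picture is of the moment at which its call begins. There is no depth.
- arm.finish_job(): hands the job in; it is judged then, once.
The state is a dict: "time_s": time; "joint_pos": joint angles; "qvel": joint speeds; "tau": joint torques, N m; "position": TCP position; "tool_rot": TCP orientation; "ft_force": force on the tool from outside, world axes, zero at the start; "ft_torque": the same for the moment, N m; "width": finger opening in m; "gripper_force": force on a finger pad.
Only numpy, scipy, OpenCV 4.12 (cv2) and the standard library are available. Lean on these libraries where they do the work, as an engineer would, in place of code of your own. Each camera call takes 0.05 s, during which the arm holds its last target. There are 200 camera calls.

## Working session

There is one attempt and no reset: what is moved stays moved. The work goes in short steps, Python scripts to look and compute and a shell command to move; the robot and the scene stay as the last step left them, time stands still between calls to the robot, and variables do not carry over. Pictures are saved under pics/ and viewed, at most 10 in all, crops included, and the job is handed in when it is done.

```bash
mkdir -p pics; python3 - <<'E'
from workcell import arm
import cv2,pickle
s=arm.state();print(s)
d={}
for n in("scene","top"):
    p=arm.snapshot(n);d[n]=p;cv2.imwrite(f"pics/{n}0.png",p["img"])
    print(n,{k:v for k,v in p.items() if k!="img"})
pickle.dump(d,open("v0.pkl","wb"))
E
```

```text
{'time_s': 0.0, 'joint_pos': array([ 1.09566938e+00,  3.79414711e-01,  1.73479149e+00,  4.79575002e-06,
        1.02844449e+00, -3.33040459e-02]), 'qvel': array([ 8.64346155e-04,  3.05680978e-05,  7.40626191e-04,  8.22919472e-04,
        4.31785187e-04, -2.09612670e-03]), 'tau': array([ 7.98489509e-05, -7.63734341e+01, -4.34377384e+01,  6.50519365e-02,
        4.23980830e-02, -1.13663129e-04]), 'position': array([0.29913969, 0.63243118, 0.21327864]), 'tool_rot': array([-6.88327212e-01, -3.06498136e+00,  1.60677898e-03]), 'ft_force': array([-0.00213646, -0.71354342, -0.42690779]), 'ft_torque': array([0.00613162, 0.01504137, 0.03793386]), 'gripper_force': 0.0, 'width': 0.09146847642800472}
scene {'vertical_fov': 52.94260793182022, 'cx': 256.3629135633284, 'cy': 197.11156274561705, 'world_from_camera': array([[-0.78735633, -0.47235982,  0.39616437,  1.0616254 ],
       [ 0.61646269, -0.59634095,  0.51415097,  0.63307848],
       [-0.00661522,  0.64904057,  0.76072503,  1.0035633 ],
       [ 0.        ,  0.        ,  0.        ,  1.        ]])}
top {'vertical_fov': 51.352197739485355, 'cx': 251.85216841060546, 'cy': 194.4499254422328, 'world_from_camera': array([[ 0.02444141,  0.98485441, -0.17165203,  0.36737404],
       [-0.99954207,  0.02101044, -0.02177659, -0.01492017],
       [-0.01784028,  0.17210567,  0.98491693,  1.14601759],
       [ 0.        ,  0.        ,  0.        ,  1.        ]])}
```

View pics/scene0.png

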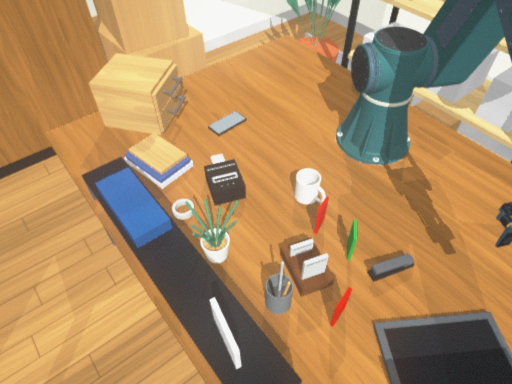

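View pics/top0.png

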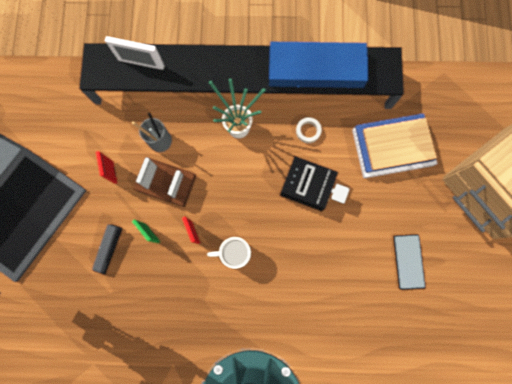

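Scene view: the rack is at about (305,265), the dock at (225,180) and the lever paddle at (217,158). Top view: the rack is at (165,182), the dock at (310,183) and the lever at (340,193). There are five slab-like candidates. Two are light metal drives in the rack, at top (152,172) and (175,184). The others are red and green look-alikes at top (105,167), (191,230) and (146,231). Next, one enlarged crop to tell the taller drive from the shorter.

```bash
python3 - <<'E'
import cv2,pickle,numpy as np
d=pickle.load(open("v0.pkl","rb"))
S=d["scene"]["img"];T=d["top"]["img"]
c=lambda I,x,y:cv2.resize(I[y:y+60,x:x+80],(400,300),interpolation=cv2.INTER_CUBIC)
cv2.imwrite("pics/crop1.png",np.vstack([np.hstack([c(S,268,233),c(T,125,152)]),np.hstack([c(S,185,148),c(T,275,152)])]))
E
```

```text
(no output)
```

View pics/crop1.png

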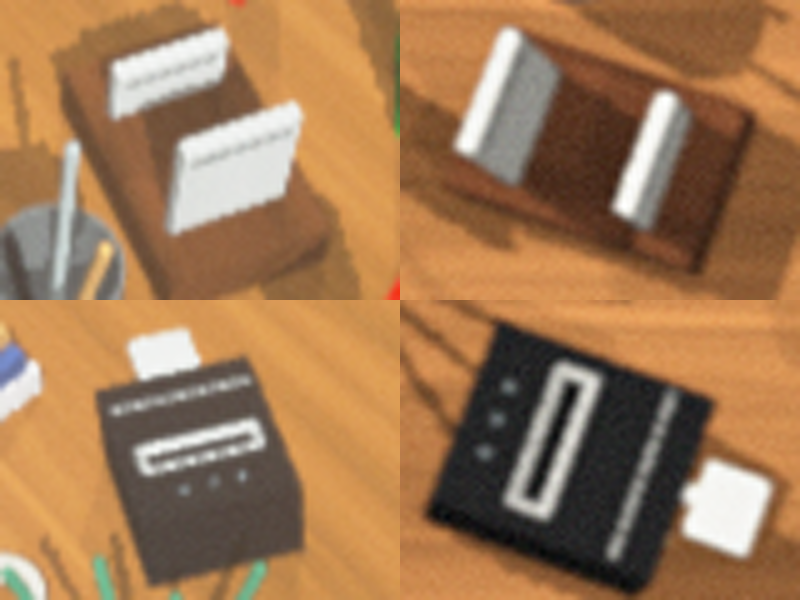

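The crop shows two drives of the right colour. The tall one is left in the top view at (152,172) and in front in the scene view at (315,262); it stands well clear of the rack. The short one, at top (175,184) and scene (302,246), shows much less height. The tall one is the target. Next I measure it by masks.

```bash
cat > h.py <<'E'
import cv2,numpy as np,pickle
def ray(p,uv):
    f=192/np.tan(np.radians(p["vertical_fov"]/2));M=p["world_from_camera"]
    d=M[:3,:3]@np.array([(uv[0]-p["cx"])/f,-(uv[1]-p["cy"])/f,-1]);return M[:3,3],d
def onz(p,uv,z):
    o,d=ray(p,uv);return o+d*(z-o[2])/d[2]
def tri(p,a,q,b):
    o,d=ray(p,a);O,D=ray(q,b);t=np.linalg.lstsq(np.c_[d,-D],O-o,rcond=None)[0]
    A=o+t[0]*d;B=O+t[1]*D;return (A+B)/2,np.linalg.norm(A-B)
def mask(p,box,thr,smax=60,K=8):
    x,y,w,h=box;c=cv2.resize(p["img"][y:y+h,x:x+w],None,fx=K,fy=K,interpolation=cv2.INTER_CUBIC)
    hsv=cv2.cvtColor(c,cv2.COLOR_BGR2HSV)
    m=((hsv[...,2]>thr)&(hsv[...,1]<smax)).astype(np.uint8)
    cs=cv2.findContours(m,cv2.RETR_EXTERNAL,cv2.CHAIN_APPROX_NONE)[0]
    cs=sorted(cs,key=cv2.contourArea,reverse=True)[:2]
    off=np.array([x,y])+.5/K-.5
    return [(c[:,0]/K+off).astype(np.float32) for c in cs]
E
python3 - <<'E'
from h import *
np.set_printoptions(precision=3,suppress=True)
d=pickle.load(open("v0.pkl","rb"));S,T=d["scene"],d["top"]
def rect(c):
    r=cv2.minAreaRect(c);return np.array(r[0]),np.array(r[1]),r[2],cv2.boxPoints(r)
for n,p,box,thr in [("rimT",T,(290,158,35,42),110),("rimS",S,(206,170,35,25),130),("padT",T,(329,180,30,28),120),("padS",S,(206,150,25,15),130),("tallTopT",T,(132,154,26,32),200),("tallT",T,(132,154,28,38),110),("tallS",S,(298,250,34,33),150)]:
    for c in mask(p,box,thr)[:1]:
        r=rect(c);print(n,"c",r[0],"size",r[1],"ang",r[2],"box",r[3].tolist())
        print("   poly",cv2.approxPolyDP(cv2.convexHull(c),1.0,True)[:,0].tolist())
rc=[rect(mask(p,b,t)[0])[0] for p,b,t in[(T,(290,158,35,42),110),(S,(206,170,35,25),130),(T,(329,180,30,28),120),(S,(206,150,25,15),130)]]
print("rim",tri(T,rc[0],S,rc[1]),"onz",onz(T,rc[0],.07),onz(S,rc[1],.07))
print("pad",tri(T,rc[2],S,rc[3]),"onz",onz(T,rc[2],.064),onz(S,rc[3],.064))
E
```

```text
rimT c [305.122 179.611] size [10.458 31.555] ang 20.400209426879883 box [[294.7207946777344, 192.57589721679688], [305.7200012207031, 163.00018310546875], [315.5223083496094, 166.64566040039062], [304.5231018066406, 196.22137451171875]]
   poly [[307.8125, 163.9375], [313.8125, 166.1875], [314.6875, 168.6875], [305.8125, 192.6875], [302.6875, 195.4375], [296.3125, 192.9375], [295.4375, 190.6875], [304.9375, 165.3125]]
rimS c [224.46  176.844] size [ 7.146 26.613] ang 76.48747253417969 box [[210.68692016601562, 176.4793243408203], [236.56369018554688, 170.26087951660156], [238.23348999023438, 177.2094268798828], [212.35671997070312, 183.42787170410156]]
   poly [[237.6875, 174.9375], [236.8125, 177.4375], [214.8125, 182.8125], [212.4375, 181.9375], [211.1875, 178.5625], [213.1875, 176.0625], [234.8125, 170.9375]]
padT c [338.867 192.79 ] size [16.964 16.884] ang 20.2248592376709 box [[327.98931884765625, 197.77896118164062], [333.82623291015625, 181.93597412109375], [349.7445068359375, 187.80059814453125], [343.9075927734375, 203.64358520507812]]
   poly [[336.4375, 183.6875], [348.6
[... 1120 characters left out ...]
, 186.8125], [146.3125, 188.1875], [135.4375, 180.4375], [144.0625, 159.0625]]
tallS c [314.012 265.984] size [18.197 33.077] ang 70.93545532226562 box [[295.40838623046875, 262.7867126464844], [326.67095947265625, 251.9827423095703], [332.6146240234375, 269.1814270019531], [301.35205078125, 279.98541259765625]]
   poly [[326.8125, 253.3125], [327.8125, 256.5625], [324.1875, 271.5625], [301.3125, 279.0625], [303.3125, 260.8125], [317.0625, 255.3125]]
rim (array([ 0.601, -0.138,  0.065]), np.float64(0.0015023018366019415)) onz [ 0.599 -0.136  0.07 ] [ 0.604 -0.134  0.07 ]
pad (array([ 0.567, -0.231,  0.059]), np.float64(0.0012709402445767845)) onz [ 0.566 -0.229  0.064] [ 0.57  -0.227  0.064]
```

```bash
python3 - <<'E'
from h import *
np.set_printoptions(precision=4,suppress=True)
d=pickle.load(open("v0.pkl","rb"));S,T=d["scene"],d["top"]
print("tall far top edge mid",tri(T,(144.16,170.4),S,(315.1,256.6)))
print("ends",tri(T,(139.3,182.6),S,(327,252.7)),tri(T,(149,158.1),S,(303.2,260.6)))
for z in(.115,.12):print("top face centre onz",z,onz(T,(142.147,169.571),z))
def long(p,b,z):
    b=np.array(b);P=np.array([onz(p,q,z) for q in b])[:,:2];e=[np.linalg.norm(P[i]-P[(i+1)%4]) for i in range(4)]
    i=int(np.argmax(e[:2]));v=P[i+1]-P[i];return e[:2],np.degrees(np.arctan2(v[1],v[0]))%180,P.mean(0)
print("tallT",long(T,[[135.226,181.028],[145.037,156.502],[149.067,158.114],[139.256,182.64]],.12))
print("rimT",long(T,[[294.7208,192.5759],[305.72,163.0],[315.522,166.6457],[304.523,196.2214]],.07))
print("rimS",long(S,[[210.687,176.479],[236.5637,170.26],[238.233,177.2094],[212.3567,183.428]],.07))
print("padS",long(S,[[221.8125,153.6875],[224.4375,161.1875],[212.3125,163.8125],[210.4375,156.0625]],.064))
from workcell import arm
from scipy.spatial.transform import Rotation as R
s=arm.state();print(R.from_rotvec(s["tool_rot"]).as_matrix(),arm.state()["position"])
E
```

```text
tall far top edge mid (array([0.6056, 0.2955, 0.1169]), np.float64(0.00023237973309394455))
ends (array([0.5721, 0.3062, 0.1168]), np.float64(0.00020866440115869874)) (array([0.6392, 0.2849, 0.1174]), np.float64(0.0002515268679182505))
top face centre onz 0.115 [0.6081 0.3017 0.115 ]
top face centre onz 0.12 [0.6069 0.3002 0.12  ]
tallT ([np.float64(0.07050335934690857), np.float64(0.011872419129990238)], np.float64(162.42802724657545), array([0.6071, 0.3001]))
rimT ([np.float64(0.08895872126875545), np.float64(0.028742480918807572)], np.float64(160.37850551371633), array([ 0.5997, -0.1365]))
rimS ([np.float64(0.09008303438620784), np.float64(0.033066230162851706)], np.float64(160.35941615926987), array([ 0.6037, -0.1339]))
padS ([np.float64(0.039723328095205394), np.float64(0.043216319646232904)], np.float64(159.02445025939718), array([ 0.5705, -0.2266]))
[[-0.904   0.4276 -0.0004]
 [ 0.4276  0.904  -0.0009]
 [ 0.     -0.001  -1.    ]] [0.2992 0.6325 0.2134]
```

```bash
python3 -m crank '[[-0.156,-0.0626,0,0,0,0,1],[-0.156,-0.0626,0,0,0,0,1],[-0.156,-0.0626,0,0,0,0,1],[-0.156,-0.0626,0,0,0,0,1],[-0.156,-0.0626,0,0,0,0,1]]' | tail -c 600; python3 -m crank '[[-0.156,-0.0626,0,0,0,0,1],[-0.156,-0.0626,0,0,0,0,1],[-0.156,-0.0626,0,0,0,0,1],[-0.14,-0.0626,0,0,0,0,1],[0,0,0,0,0,-0.0428,1]]'
python3 - <<'E'
from h import *
np.set_printoptions(precision=3,suppress=True)
d=pickle.load(open("v0.pkl","rb"));T=d["top"]
for n,uv,z in[("cup rim",(154,131),.1),("pen tip",(149,116),.165),("pen tip2",(144,125),.15),("plant top",(236,95),.2),("plant l",(211,84),.15),("pot",(236,121),.08),("mug",(235,252),.09),("red1",(105,167),.08),("red2",(191,230),.08)]:print(n,onz(T,uv,z))
E
```

```text
time_s: 0.72
position: [0.4715, 0.4464, 0.2137]
tool_rot: [-0.688, -3.065, 0.0]
ft_force: [1.0, 0.9, 0.3]
width: 0.0912
gripper_force: 0.0
time_s: 1.35
position: [0.605, 0.2996, 0.2136]
tool_rot: [-0.482, -3.104, 0.001]
ft_force: [-0.3, 0.7, -0.4]
width: 0.0912
gripper_force: 0.0
cup rim [0.721 0.281 0.1  ]
pen tip [0.739 0.279 0.165]
pen tip2 [0.72  0.295 0.15 ]
plant top [0.785 0.052 0.2  ]
plant l [0.837 0.123 0.15 ]
pot [0.761 0.058 0.08 ]
mug [0.397 0.049 0.09 ]
red1 [0.621 0.416 0.08 ]
red2 [0.453 0.169 0.08 ]
```

```bash
python3 -m crank '[[-0.006,0.001,0.13,0,0,0,1],[0,0,0.12,0,0,0,1],[0,0,0.1,0,0,0,1],[0,0,0.08,0,0,0,1],[0,0,0,0,0,0,1]]'
python3 - <<'E'
from h import *
from workcell import arm
S=arm.snapshot("scene");T=arm.snapshot("top")
c=lambda I,x,y:cv2.resize(I[y:y+90,x:x+80],(400,450),interpolation=cv2.INTER_CUBIC)
cv2.imwrite("pics/pre.png",np.hstack([c(S["img"],268,200),c(T["img"],115,130)]))
E
```

```text
time_s: 1.98
position: [0.6043, 0.3013, 0.0832]
tool_rot: [-0.481, -3.102, 0.003]
ft_force: [-1.2, -0.1, 0.4]
width: 0.0913
gripper_force: 0.0
```

View pics/pre.png

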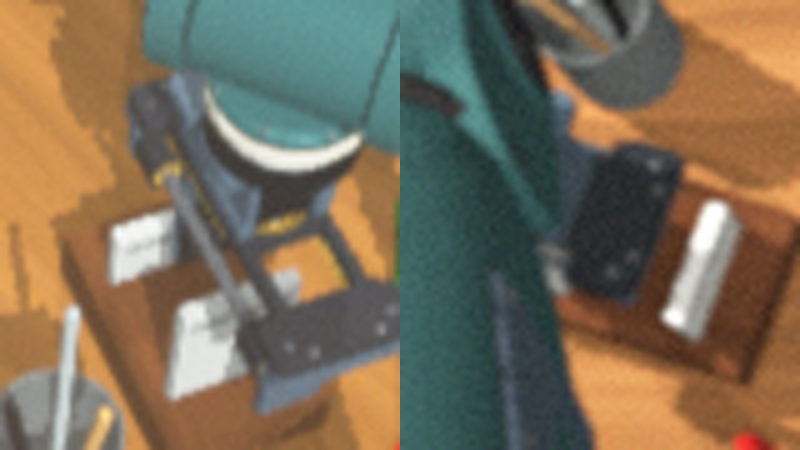

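The fingers straddle the tall drive: scene crop drive at about (230,330), with the near finger in front of it. The short drive and the cup are clear. Closing now.

```bash
for i in 1 2 ; do python3 -m crank '[[0,0,0,0,0,0,0],[0,0,0,0,0,0,0],[0,0,0,0,0,0,0],[0,0,0,0,0,0,0],[0,0,0,0,0,0,0]]' 30; done
```

```text
time_s: 2.7
position: [0.6053, 0.3017, 0.085]
tool_rot: [0.481, 3.105, 0.0]
ft_force: [0.5, -0.2, 0.7]
width: 0.0439
gripper_force: 0.0
time_s: 3.32
position: [0.6053, 0.3017, 0.0849]
tool_rot: [-0.481, -3.105, 0.0]
ft_force: [1.3, -1.0, -0.2]
width: 0.0098
gripper_force: 30.0
```

```bash
python3 -m crank '[[0,0,-0.05,0,0,0,0],[0,0,-0.09,0,0,0,0],[0,0,-0.09,0,0,0,0],[0,0,-0.09,0,0,0,0],[0,0,-0.08,0,0,0,0]]'; python3 -m crank '[[0,0,0,0,0,0,0],[0,0,0,0,0,0,0]]'
python3 - <<'E'
from h import *
from workcell import arm
S=arm.snapshot("scene");T=arm.snapshot("top")
c=lambda I,x,y:cv2.resize(I[y:y+110,x:x+80],(400,550),interpolation=cv2.INTER_CUBIC)
cv2.imwrite("pics/lift.png",np.hstack([c(S["img"],268,170),c(T["img"],115,130)]))
E
```

```text
time_s: 3.95
position: [0.6054, 0.3017, 0.207]
tool_rot: [0.481, 3.104, 0.001]
ft_force: [0.6, -0.6, -1.5]
width: 0.0099
gripper_force: 30.0
time_s: 4.2
position: [0.6048, 0.3015, 0.2043]
tool_rot: [-0.481, -3.104, 0.001]
ft_force: [0.4, 0.6, -2.4]
width: 0.0099
gripper_force: 30.0
```

View pics/lift.png

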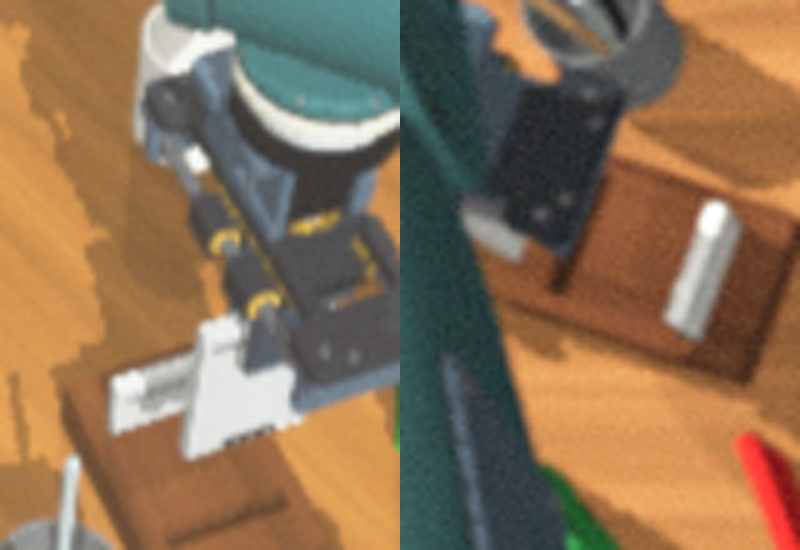

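Lifted and upright. In the scene crop the drive's lower edge runs from (188,458) to (298,422), and the short drive is still in the rack. Next, check where the drive sits along the fingers.

```bash
python3 - <<'E'
from h import *
np.set_printoptions(precision=4,suppress=True)
from workcell import arm
from scipy.spatial.transform import Rotation as R
s=arm.state();M=R.from_rotvec(s["tool_rot"]).as_matrix();p=s["position"];print(p,M)
S=arm.snapshot("scene")
for c in mask(S,(298,228,34,38),150)[:1]:
    q=cv2.approxPolyDP(cv2.convexHull(c),1.2,True)[:,0];print(q.tolist())
a=onz(S,(305.6,261.6),.129);b=onz(S,(327.6,254.4),.129);print(a,b,np.linalg.norm(a-b),M.T@((a+b)/2-p))
print("delta to mouth, tool axes/0.3",M.T@(np.array([.6015,-.1355,p[2]])-p)/.3)
E
```

```text
[0.6047 0.3014 0.2037] [[-0.9531  0.3025 -0.0016]
 [ 0.3025  0.9531 -0.0007]
 [ 0.0013 -0.0012 -1.    ]]
[[314.5625, 232.4375], [331.4375, 251.1875], [305.3125, 261.5625], [297.5625, 253.8125], [297.5625, 242.5625], [308.0625, 234.0625]]
[0.6418 0.2957 0.129 ] [0.5813 0.3156 0.129 ] 0.06368267011467381 [-0.0054  0.0062  0.0747]
delta to mouth, tool axes/0.3 [-0.4305 -1.3914  0.0011]
```

```bash
for i in 1; do python3 -m crank '[[-0.0428,-0.139,0,0,0,0,0],[-0.0428,-0.139,0,0,0,0,0],[-0.0428,-0.139,0,0,0,0,0],[-0.0428,-0.139,0,0,0,0,0],[-0.0428,-0.139,0,0,0,0,0]]'; done;  python3 -m crank '[[-0.0428,-0.139,0,0,0,0,0],[-0.0428,-0.139,0,0,0,0,0],[-0.0428,-0.139,0,0,0,0,0],[-0.0428,-0.139,0,0,0,0,0],[-0.0428,-0.139,0,0,0,0,0]]'; python3 -m crank '[[0,0,0,0,0,0.0111,0],[0,0,0.1,0,0,0,0],[0,0,0.03,0,0,0,0],[0,0,0,0,0,0,0]]'
python3 - <<'E'
from h import *
from workcell import arm
from scipy.spatial.transform import Rotation as R
s=arm.state();M=R.from_rotvec(s["tool_rot"]).as_matrix();p=s["position"];print(p,M)
S=arm.snapshot("scene");T=arm.snapshot("top");pickle.dump({"scene":S,"top":T},open("v1.pkl","wb"))
c=lambda I,x,y:cv2.resize(I[y:y+75,x:x+80],(400,375),interpolation=cv2.INTER_CUBIC)
cv2.imwrite("pics/hover.png",np.hstack([c(S["img"],185,130),c(T["img"],270,140)]))
E
```

```text
time_s: 4.97
position: [0.603, 0.0821, 0.2043]
tool_rot: [-0.481, -3.104, 0.0]
ft_force: [0.3, 0.2, -0.9]
width: 0.0102
gripper_force: 30.0
time_s: 5.6
position: [0.601, -0.136, 0.2043]
tool_rot: [-0.481, -3.104, -0.0]
ft_force: [0.9, 0.2, -1.0]
width: 0.0098
gripper_force: 30.0
time_s: 6.1
position: [0.6011, -0.1339, 0.1654]
tool_rot: [-0.534, -3.094, -0.0]
ft_force: [-0.1, 0.1, -1.0]
width: 0.0101
gripper_force: 30.0
[ 0.60113868 -0.13393631  0.16536702] [[-9.42146287e-01  3.35198389e-01 -1.55371137e-03]
 [ 3.35198058e-01  9.42147565e-01  4.76737309e-04]
 [ 1.62362697e-03 -7.16447493e-05 -9.99998679e-01]]
```

View pics/hover.png

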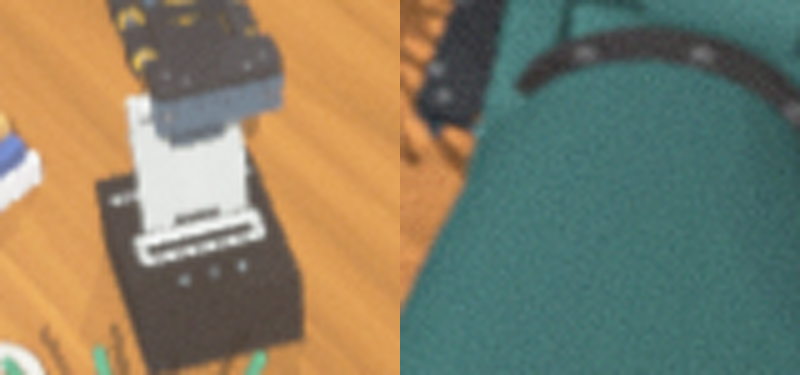

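Top view is blocked by the arm. In the scene crop the drive's lower edge, (143,230) to (247,210), stands over the rim from (137,245) to (265,222). Checking the offset within that one view.

```bash
python3 - <<'E'
from h import *
np.set_printoptions(precision=4,suppress=True)
S=pickle.load(open("v1.pkl","rb"))["scene"]
I=S["img"]
a=onz(S,(213.6,176),.0904);b=onz(S,(234.4,171.9),.0904)
ex=np.array([-.942,.335,0]);ey=np.array([.335,.942,0])
print(a,b,np.linalg.norm(a-b));m=(a+b)/2-.005*ey
rim=np.array([.6037,-.1339,.07]);print("drive-rim along tool x,y",(m-rim)@ex,(m-rim)@ey)
# rows of saturation/brightness along columns near the drive bottom
for x in (216,220,224,228,232):print(x,I[164:188,x].mean(1).astype(int).tolist())
for y in (160,164,168):print(y,I[y,205:242].mean(1).astype(int).tolist())
E
```

```text
[ 0.6397 -0.1423  0.0904] [ 0.5755 -0.1152  0.0904] 0.0697669553661477
drive-rim along tool x,y -0.0019545686973497715 0.00115754075983962
216 [229, 228, 229, 229, 229, 230, 228, 228, 228, 227, 227, 213, 223, 244, 224, 117, 132, 176, 158, 97, 82, 83, 78, 78]
220 [229, 229, 228, 229, 229, 227, 228, 228, 212, 159, 140, 202, 237, 222, 119, 131, 177, 161, 97, 83, 80, 88, 91, 79]
224 [230, 231, 232, 230, 231, 230, 230, 217, 160, 128, 199, 237, 225, 119, 120, 163, 157, 93, 82, 79, 76, 78, 76, 78]
228 [229, 229, 229, 230, 230, 229, 222, 187, 149, 188, 232, 223, 116, 117, 159, 157, 95, 77, 82, 97, 108, 92, 77, 78]
232 [229, 229, 228, 228, 227, 228, 226, 210, 193, 231, 224, 121, 115, 177, 183, 102, 81, 83, 97, 104, 83, 78, 78, 79]
160 [154, 154, 152, 150, 148, 152, 179, 228, 229, 227, 228, 230, 229, 227, 218, 225, 228, 227, 229, 231, 230, 228, 230, 230, 229, 229, 229, 229, 216, 129, 138, 149, 151, 153, 155, 155, 159]
164 [155, 151, 139, 140, 133, 133, 127, 182, 225, 228, 228, 229, 229, 230, 229, 229, 231, 230, 232, 230, 230, 230, 229, 229, 228, 230, 229, 229, 225, 160, 108, 106, 136, 147, 151, 150, 149]
168 [85, 84, 90, 100, 107, 125, 136, 184, 229, 229, 229, 229, 228, 230, 228, 229, 228, 231, 230, 231, 231, 230, 229, 230, 228, 228, 228, 227, 219, 142, 89, 83, 90, 117, 147, 149, 147]
```

```bash
python3 -m crank '[[0.0072,-0.0055,0,0,0,0,0],[0,0,0.03,0,0,0,0],[0,0,0.03,0,0,0,0],[0,0,0.01,0,0,0,0],[0,0,0.01,0,0,0,0]]';python3 -m crank '[[0,0,0.01,0,0,0,0],[0,0,0.01,0,0,0,0],[0,0,0,0,0,0,0]]'
```

```text
time_s: 6.82
position: [0.5989, -0.1354, 0.1416]
tool_rot: [-0.535, -3.095, -0.0]
ft_force: [0.1, 0.1, -2.5]
width: 0.0099
gripper_force: 30.0
time_s: 7.2
position: [0.5988, -0.1354, 0.1357]
tool_rot: [-0.535, -3.095, -0.0]
ft_force: [-0.1, 0.6, -1.6]
width: 0.0097
gripper_force: 30.0
```

```bash
python3 -m crank '[[0,0,0.02,0,0,0,0],[0,0,0.02,0,0,0,0],[0,0,0.02,0,0,0,0],[0,0,0.02,0,0,0,0],[0,0,0.01,0,0,0,0]]';python3 -m crank '[[0,0,0.01,0,0,0,0],[0,0,0.005,0,0,0,0],[0,0,0,0,0,0,0]]'
```

```text
time_s: 7.82
position: [0.5987, -0.1354, 0.1084]
tool_rot: [-0.535, -3.095, -0.0]
ft_force: [0.3, -0.7, -1.0]
width: 0.0099
gripper_force: 30.0
time_s: 8.2
position: [0.5989, -0.1354, 0.1044]
tool_rot: [-0.535, -3.096, 0.0]
ft_force: [-0.0, 0.7, -2.1]
width: 0.0099
gripper_force: 30.0
```

```bash
for i in 1 2 3; do python3 -m crank '[[0,0,0.005,0,0,0,0],[0,0,0.005,0,0,0,0],[0,0,0,0,0,0,0]]' | egrep 'pos|ft_force'; done
```

```text
position: [0.5988, -0.1354, 0.1013]
ft_force: [-0.1, 0.8, -2.3]
position: [0.5993, -0.1355, 0.0998]
ft_force: [-7.6, 2.5, 20.8]
position: [0.6006, -0.1359, 0.0985]
ft_force: [-10.4, 2.0, 35.8]
```

```bash
python3 -m crank '[[0,0,-0.005,0,0,0,0],[0,0,0,0,0,0,0.5],[0,0,0,0,0,0,0.5],[0,0,0,0,0,0,0.5],[0,0,0,0,0,0,0.5]]';python3 -m crank '[[0,0,0,0,0,0,0.5],[0,0,0,0,0,0,0.5],[0,0,-0.05,0,0,0,0.5],[0,0,-0.12,0,0,0,0.5],[0,0,-0.12,0,0,0,0.5]]';python3 -m crank '[[0,0,-0.06,0,0,0,0],[0,0,0,0,0,0,0]]'
```

```text
time_s: 9.95
position: [0.5988, -0.1354, 0.0967]
tool_rot: [-0.535, -3.095, -0.0]
ft_force: [-0.5, 0.2, -0.2]
width: 0.0447
gripper_force: 0.0
time_s: 10.58
position: [0.5989, -0.1354, 0.1859]
tool_rot: [0.535, 3.095, -0.0]
ft_force: [-0.1, -0.1, -1.0]
width: 0.0455
gripper_force: 0.0
time_s: 10.82
position: [0.5995, -0.1356, 0.2032]
tool_rot: [0.534, 3.093, -0.0]
ft_force: [0.5, 0.1, -0.3]
width: 0.0283
gripper_force: 0.0
```

```bash
python3 -m crank '[[-0.003,-0.12,0,0,0,0,0],[-0.002,-0.12,0,0,0,0,0],[-0.002,-0.12,0,0,0,0,0],[0,0,0.1,0,0,0,0],[0,0,0.1,0,0,0,0]]' 30;python3 -m crank '[[0,0,0.1,0,0,0,0],[0,0,0.09,0,0,0,0],[0,0,0.03,0,0,0,0],[0,0,0,0,0,0,0],[0,0,0,0,0,0,0]]'
python3 - <<'E'
from h import *
from workcell import arm
print(arm.state()["joint_pos"])
S=arm.snapshot("scene");T=arm.snapshot("top");pickle.dump({"scene":S,"top":T},open("v2.pkl","wb"))
c=lambda I,x,y:cv2.resize(I[y:y+75,x:x+80],(400,375),interpolation=cv2.INTER_CUBIC)
cv2.imwrite("pics/lev.png",np.hstack([c(S["img"],185,130),c(T["img"],275,140)]))
E
```

```text
time_s: 11.45
position: [0.5637, -0.2381, 0.1398]
tool_rot: [-0.536, -3.094, -0.001]
ft_force: [0.7, 0.3, 0.0]
width: 0.0006
gripper_force: 0.0
time_s: 12.08
position: [0.5651, -0.238, 0.0767]
tool_rot: [0.535, 3.095, -0.0]
ft_force: [0.3, 0.3, -0.8]
width: 0.0002
gripper_force: 0.0
[-4.36695889e-01  4.36952614e-01  1.95881624e+00 -1.08532175e-05
  7.44828337e-01 -1.66530629e+00]
```

View pics/lev.png

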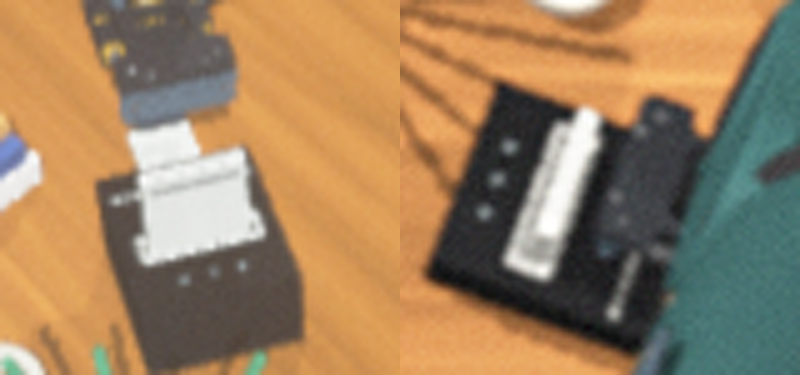

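The drive stands in the dock at scene crop (195,205), and the shut fingers are above the paddle, seen at (165,145). Pressing now, in steps.

```bash
python3 -m crank '[[0,0,0.02,0,0,0,0],[0,0,0.02,0,0,0,0],[0,0,0.02,0,0,0,0],[0,0,0.01,0,0,0,0],[0,0,0,0,0,0,0]]';python3 -m crank '[[0,0,0.02,0,0,0,0],[0,0,0.02,0,0,0,0],[0,0,0.02,0,0,0,0],[0,0,0.01,0,0,0,0],[0,0,0,0,0,0,0]]'
python3 - <<'E'
from h import *
np.set_printoptions(precision=3,suppress=True)
d=pickle.load(open("v2.pkl","rb"));S,T=d["scene"],d["top"]
for n,p,b,t in(("T",T,(299,157,24,42),215),("S",S,(210,155,30,30),150)):
    c=mask(p,b,t)[0];print(n,cv2.approxPolyDP(cv2.convexHull(c),1.,True)[:,0].tolist())
E
```

```text
time_s: 12.8
position: [0.5647, -0.2379, 0.0546]
tool_rot: [0.535, 3.096, -0.0]
ft_force: [0.4, 0.2, 1.0]
width: 0.0004
gripper_force: 0.3
time_s: 13.42
position: [0.5649, -0.238, 0.0338]
tool_rot: [0.535, 3.095, -0.0]
ft_force: [-0.6, 0.1, 5.8]
width: 0.0002
gripper_force: 2.5
T [[314.0625, 162.4375], [313.4375, 168.6875], [306.4375, 185.8125], [302.9375, 186.4375], [301.9375, 184.5625], [308.0625, 166.3125], [310.9375, 161.1875]]
S [[233.0625, 159.0625], [237.4375, 176.5625], [213.1875, 182.3125], [211.4375, 178.1875], [210.9375, 154.9375], [222.6875, 154.5625]]
```

```bash
for i in 1 2 3; do python3 -m crank '[[0,0,0.006,0,0,0,0],[0,0,0,0,0,0,0]]' | egrep 'pos|ft_force'; done
python3 - <<'E'
from h import *
from workcell import arm
S=arm.snapshot("scene");T=arm.snapshot("top");pickle.dump({"scene":S,"top":T},open("v3.pkl","wb"))
c=lambda I,x,y:cv2.resize(I[y:y+75,x:x+80],(400,375),interpolation=cv2.INTER_CUBIC)
cv2.imwrite("pics/press.png",np.hstack([c(S["img"],180,130),c(T["img"],290,150)]))
E
```

```text
position: [0.5649, -0.238, 0.0322]
ft_force: [-0.1, 0.2, 5.2]
position: [0.5649, -0.238, 0.0305]
ft_force: [-0.9, 0.9, 9.0]
position: [0.5649, -0.238, 0.0287]
ft_force: [-0.8, 0.6, 8.5]
```

View pics/press.png

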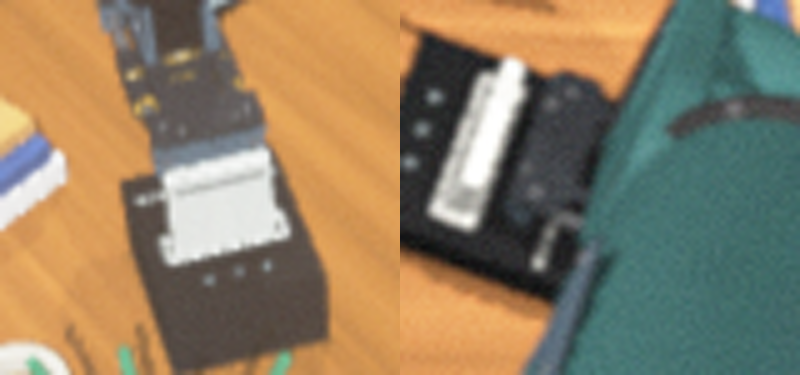

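```bash
for i in 1 2 3 4; do python3 -m crank '[[0,0,0.005,0,0,0,0],[0,0,0,0,0,0,0],[0,0,0,0,0,0,0]]' | egrep 'pos|ft_force'; done
```

```text
position: [0.5649, -0.238, 0.0273]
ft_force: [-2.3, 0.8, 8.7]
position: [0.565, -0.238, 0.0258]
ft_force: [-0.5, -0.4, 9.3]
position: [0.5649, -0.238, 0.0243]
ft_force: [-1.4, 1.1, 9.7]
position: [0.565, -0.238, 0.0241]
ft_force: [-10.2, 4.3, 32.7]
```

```bash
python3 -m crank '[[0,0,-0.008,0,0,0,0],[0,0,0,0,0,0,0],[0,0,0,0,0,0,0],[0,0,0,0,0,0,0]]'
python3 - <<'E'
from h import *
np.set_printoptions(precision=3,suppress=True)
from workcell import arm
S=arm.snapshot("scene")
M=np.linalg.inv(S["world_from_camera"]);f=192/np.tan(np.radians(S["vertical_fov"]/2))
def pr(P):
    q=M[:3,:3]@np.array(P)+M[:3,3];return S["cx"]-f*q[0]/q[2],S["cy"]+f*q[1]/q[2]
# expected far-top-edge middle of the drive in S if the top is at z (S-frame rim offset included)
for z in(.130,.135,.140,.145):print(z,pr([.6037-.0017,-.1345-.0047,z]))
print(S["img"][150:185,224].mean(1).astype(int).tolist(), arm.state()["position"],arm.state()["ft_force"])
E
```

```text
time_s: 16.27
position: [0.5649, -0.238, 0.0252]
tool_rot: [0.535, 3.095, -0.0]
ft_force: [-1.3, 0.9, 9.6]
width: 0.0003
gripper_force: 4.9
0.13 (np.float64(222.75224044498583), np.float64(162.80062314005787))
0.135 (np.float64(222.63884696518713), np.float64(161.6861896866353))
0.14 (np.float64(222.52475562910791), np.float64(160.56489768732385))
0.145 (np.float64(222.4099599746492), np.float64(159.43668363248167))
[94, 94, 96, 96, 97, 99, 96, 98, 119, 132, 143, 195, 237, 241, 235, 217, 190, 213, 230, 230, 230, 230, 230, 230, 230, 230, 230, 231, 227, 215, 164, 92, 77, 77, 77] [ 0.565 -0.238  0.025] [-1.495  0.691 10.027]
```

The drive's top edge is at row 161, where 161.7 is expected for fully seated. The lever is held at about 39 mm of travel with about 10 N.

```bash
python3 -c "
from workcell import arm
print(arm.finish_job())"
```

```text
the job is handed in; nothing more can be done
None
```

The taller drive is fully seated in the dock and released, and I handed the job in at about 16 s with the fingertips holding the lever in its third notch, at about 39 mm of travel; the hand-in call gave no verdict.

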